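Clear the jammed contactor from the feed chute

TASK

The contactor with the orange top is a wrong type that has jammed at the bottom of the feed chute: the T-shaped foot under it is caught beneath a slotted plate in the chute floor. Grip it, ease it back up the chute while feeling for the place where the foot comes free (never wrench it), and lift it out so that the two grey-topped contactors behind slide down to the end stop. Stand it gently, not dropped, upright in the free near bay of the red reject rack with its foot between the two rails, let go, and leave the earlier reject, terminal block, screwdriver and meter where they are.

Things in the scene. Friction and masses are not known exactly. Their poses are not given: they have to be found in the camera images.
- chute: Fixed aluminium feed chute. Origin on the bench below the point seat; z up, x horizontal, pointing up the chute. Its floor rises at 25 degrees towards +x. Channel 48 mm wide; walls 5 mm thick, tops 16 mm above the floor (measured square to the slope). A blue bridge crosses 232 mm up-slope, 88 mm clear above the floor.
- seat (a point): Point on the chute floor, 50 mm above the bench, under the centre of a contactor resting against the end stop; axes as the chute's (level, not tilted). The blue end stop is 38.5 mm down-slope of it, 8 mm thick, its top 40 mm above the floor.
- slot (a point): Start of the hidden slot, same point as seat. A lengthwise slot 12 mm wide; its steel lips trap the foot after 2 mm of lift. At one place it opens to a window 16 mm long, 28 mm wide, centred 6 to 26 mm up-slope of the foot's start, different each time and hidden by the contactor: find it by feel. A 10 N pull shows a caught foot; over 80 N is wrenching. Clear after 14 mm of lift.
- jammed_mid (a point): Jammed contactor, black, orange top: 75 mm long (x, up-slope), 45 wide (y), 70 high (z, leaning 25 degrees); top 18 mm only 48 long. 0.25 to 0.5 kg. Point: its centre, 35 mm above its underside. Below hangs a grey T-foot 12 mm deep: stem 8 mm wide, head 22 wide (y), 12 long (x). Grip across the width above the walls. It can slide 40 mm up-slope, pushing the two behind (5 N).
- next1_mid (a point): First waiting grey-topped contactor, same size as the jammed one but with a flat, slick underside and no foot; the point is its centre, 35 mm above its underside. It slides down by itself when the jam is gone.
- next2_mid (a point): Second waiting grey-topped contactor, behind the first; the same.
- rack: Red reject rack, fixed: 220 mm long (x) by 80 mm wide (y), origin at the centre of its underside on the bench, z up. Two lengthwise rails (each 17 mm wide, tops 24 mm above the bench) leave a 30 mm gap between them, 18 mm deep, in which a foot hangs while the underside rests on both rails.
- free_bay (a point): Centre of the rack's free bay, level with the rail tops (24 mm above the bench), 52 mm from the rack's centre towards its -x end; axes as the rack's. A contactor stands here with its length along the rack and its underside at this point; either way round will do.
- old_reject_mid (a point): An earlier reject, the same orange-topped type, standing in the rack's far bay, 104 mm from the free bay; the point is its centre, 35 mm above its underside. Leave it.
- terminal: Bystander: grey terminal block 70 x 20 x 24 mm lying between chute and rack; origin at the centre of its underside. Leave it.
- screwdriver: Bystander: red-handled screwdriver lying on the bench to the robot's left. Leave it.
- meter: Bystander: yellow test meter 170 x 70 x 34 mm; origin at the centre of its underside. Leave it.
There are look-alikes about, which are no part of the job. What is shaped like the part that bears jammed_mid but green is not meant. What is shaped like the rack but green is not meant.

How it is judged:
At the end, for the whole second after the job is handed in: Orange-topped contactor upright (0.08 rad) and still on both rails at the free bay (20 mm along, 8 mm across, 0.35 rad yaw); first grey-topped contactor at the end stop (8 mm), second right behind it (centres under 85 mm apart), both at rest (x of jammed_mid in the frame of free_bay between -0.02 and 0.02 m and y of jammed_mid in the frame of free_bay between -0.008 and 0.008 m and z of jammed_mid in the frame of free_bay between 0.031 and 0.038 m and angle between jammed_mid's own z axis and vertical below 0.08 rad and angle between the x axis of jammed_mid and the x axis of free_bay, either way round below 0.35 rad and linear speed of each of jammed, next1, next2 below 0.02 m/s and x of next1_mid in the frame of chute between -0.026 and -0.007 m and y of next1_mid in the frame of chute between -0.01 and 0.01 m and z of next1_mid in the frame of chute below 0.09 m and distance between next1_mid and next2_mid below 0.085 m and y of next2_mid in the frame of chute between -0.01 and 0.01 m); the robot touches nothing.
It fails at once if the caught contactor was wrenched (over 80 N against the chute) (contact force between jammed and chute above 80 N).
It fails at once if the contactor was dropped (moving faster than 0.5 m/s with no finger on it) (linear speed of jammed above 0.5 m/s and contact force between the fingers and jammed below 0.05 N).
It fails at once if the contactor was banged down on the rack (over 90 N) (contact force between jammed and rack above 90 N).
It fails at once if a bystander was disturbed (earlier reject, terminal block, screwdriver or meter moved over 20 mm) (distance of any of old_reject_mid, terminal, screwdriver, meter from where it was at the start of the episode above 0.02 m).
It also fails if it takes over 61 s, if anything falls off the work surface, if the arm or the gripper's body presses on something with over 40 N, if the wrist force passes 120 N, or if a joint passes its speed limit or range.

ROBOT

A 6-joint arm with a two-finger parallel gripper is mounted at the origin on the work surface. World frame = base frame: x ahead of the robot, y to its left, z up, the work surface at z = 0. Lengths are in m, angles in rad, forces in N, time in s.
With the tool pointing down it reaches from about 0.35 to 0.85 m from the base axis. Payload 8.1 kg.
Tool frame: the origin (TCP) lies at the very end of the fingers, on their centre line; the grasp point (between the pads) lies 19 mm behind it; z points along the fingers, y is the direction in which the jaws open and shut (so a half turn about z gives the same grasp; the last joint's range is limited). The gripper opens to 93 mm and grips with 3 to 60 N. Pads are 15 mm wide; open, the fingers measure 128 mm over their backs; the gripper's body (75 mm by 188 mm) begins 65 mm behind the grasp point.
Start: joints at [1.07, 0.13, 1.488, -0, 1.523, -0.085], TCP at [0.242, 0.549, 0.219] pointing down, gripper open.
Joint ranges: [-2.96, 2.96], [-0.89, 2.26], [0.02, 2.5], [-1.34, 4.48], [0, 2.73], [-2.66, 2.66]. Speed limits (rad/s): [2.39, 2.39, 2.79, 3.14, 3.14, 3.14].

INTERFACE

Orientations are given as a rotation vector (axis times angle).
In Python, from plant import * gives the robot as it stands.
- The arm moves only by the tool apply_moves, never from a script. Its argument "commands" is one flat list of numbers, 7 for each row, row after row: the shift along the world's x, y, z in cm, then the turn, a rotation vector about the world's x, y, z in rad, then the finger opening in cm, from 0 to 9.3. A call has 1 to 8 rows; each row shifts and turns the pose as measured when the row begins; what a row does not reach is not made up. A row lasts 1/8 s, in which the tool goes at most 62.5 mm and 10.7 degrees, less where a joint would pass 70% of its speed; a pose out of reach is approached as far as the arm can. A call with a gripper value outside its range is refused whole. The fingers move at their own pace and stop on an object; "squeeze" is the grip in N (left out, the last holds). Time passes only in rows, so rows that do not move let the fingers close. It gives the time, the measured TCP pose, the force and the opening at its end, in the units of the state.
- read_state(): the state, without advancing time (a new reading comes with each control period).
- read_camera(name): name is "scene" or "top" or "wrist"; returns (picture, depth): 400x640x3 uint8, blue, green, red; 400x640 float32, m along the optical axis (not along the pixel's ray), 0 where there is no reading.
- camera_model(name): a dict with "intrinsics" (3x3 intrinsics, pixels), "R" (3x3) and "t" (3): a world point X has camera coordinates R X + t. Camera axes: x right, y down, z forward; pixel columns grow to the right and rows downward; lengths in m; the calibration is good to about 2 mm. A picture is of the moment at which its call begins: read the wrist's pose just before it. camera_model takes no time and is no camera call; for the wrist camera it gives the pose at the moment of the call.
- close_job(): hands the job in, once; it reports no verdict.
Trained networks look in the newest picture that a camera, given by its name, has taken for a name from the list of things; names that differ only in an ending like _2 or _b are one class to them, and where a whole thing is asked for, a point or a joint stands for the part that bears it (a point fixed in the world has none). Each returns a list of dicts, best first, with "conf" (0 to 1); they miss things now and then, are a little off and sometimes report something else, mostly with a low value. They report only what shows in the picture. A call takes as long as a camera call. They do not tell look-alikes from the thing itself.
- find_in(query, camera): "point" ([x, y, z] in m, in the coordinates of the camera as it stood for that picture, good to about 4 mm: the middle of the surface that is visible of it).
- cut_out(query, camera): "mask" (400x640 bool, what is visible of it).
- spot_point(query, camera): "point" ([x, y, z] in m, in the coordinates of the camera as it stood for that picture, good to about 4 mm: a listed point, or the origin of a listed thing).
The state is a dict: "t": time; "q": joint angles; "dq": joint speeds; "joint_torque": joint torques, N m; "tool_pos": TCP position; "orientation": TCP orientation; "force": force on the tool from outside, world axes, zero at the start; "wrist_torque": the same for the moment, N m; "opening": finger opening in m.
Only numpy, scipy, OpenCV 4.12 (cv2) and the standard library are available. Lean on these libraries where they do the work, as an engineer would, in place of code of your own. Each camera call takes 0.05 s, during which the arm holds its last target. There are 200 camera calls.

## Working session

There is one attempt and no reset: what is moved stays moved. The work goes in short steps, Python scripts to look and compute and a tool call to move; the robot and the scene stay as the last step left them, time stands still between calls to the robot, and variables do not carry over. Pictures are saved under pics/ and viewed, about 8 in all and at most 12, crops included, and the job is handed in when it is done.

Besides the shell and the picture viewer there is one more tool, called after "Request:" by a JSON object that holds its "api" and its "payload", one argument or row to a line. apply_moves: Moves the arm, as the interface text tells. Its arguments: {"type":"object","properties":{"commands":{"type":"array"},"squeeze":{"type":"number"}},"required":["commands"]}

```bash
mkdir -p pics; cat > h.py <<'E'
from plant import *
import numpy as np, cv2
from scipy.spatial.transform import Rotation as Ro
def w(cam,p):
    m=camera_model(cam); return np.array(m["R"]).T@(np.array(p)-np.array(m["t"]))
def cloud(cam,depth):
    m=camera_model(cam);K=np.array(m["intrinsics"]);v,u=np.mgrid[:400,:640]
    P=np.stack([(u-K[0,2])/K[0,0]*depth,(v-K[1,2])/K[1,1]*depth,depth],-1)
    return (P-np.array(m["t"]))@np.array(m["R"])
E
python3 - <<'E'
from h import *
s=read_state();print(s)
ims=[]
for c in("scene","top"):
    p,d=read_camera(c);cv2.imwrite(f"pics/{c}.png",p);np.save(c+"_d.npy",d)
    for n in("chute","seat","jammed_mid","next1_mid","next2_mid","rack","free_bay","old_reject_mid","terminal","screwdriver","meter"):
        print(c,n,[(np.round(w(c,r["point"]),3).tolist(),round(r["conf"],2)) for r in spot_point(n,c)[:3]])
print(read_state()["t"])
E
```

```text
{'t': 0.0, 'q': array([ 1.06961002e+00,  1.31167571e-01,  1.48924995e+00,  3.25323251e-05,
        1.52300358e+00, -8.53928939e-02]), 'dq': array([-0.00034811,  0.00024534,  0.00140718,  0.00150831,  0.00051913,
       -0.00160067]), 'joint_torque': array([-1.33625304e-03, -5.59807956e+01, -4.91774976e+01,  7.68404268e-02,
        3.45488254e-02, -1.13068886e-04]), 'tool_pos': array([0.24204394, 0.54840059, 0.21759973]), 'orientation': array([-6.48318781e-01, -3.07339604e+00,  2.73422689e-03]), 'force': array([-0.23955083,  0.88721641, -0.10569925]), 'wrist_torque': array([-0.00441838,  0.04666867,  0.03087981]), 'opening': 0.09327326558297999}
scene chute [([0.554, 0.174, -0.001], 0.79)]
scene seat [([0.559, 0.181, 0.049], 0.63), ([0.559, 0.177, 0.05], 0.55)]
scene jammed_mid [([0.608, 0.328, 0.045], 0.85), ([0.544, 0.183, 0.08], 0.68)]
scene next1_mid [([0.615, 0.169, 0.115], 0.55)]
scene next2_mid [([0.679, 0.161, 0.141], 0.96)]
scene rack [([0.298, -0.177, -0.0], 0.79), ([0.56, -0.145, 0.001], 0.59)]
scene free_bay [([0.243, -0.171, 0.021], 0.91), ([0.507, -0.147, 0.024], 0.57)]

[... 196 characters left out ...]
)]
top chute [([0.555, 0.179, -0.002], 0.98)]
top seat [([0.556, 0.178, 0.052], 0.79)]
top jammed_mid [([0.544, 0.187, 0.084], 0.83), ([0.607, 0.331, 0.047], 0.57), ([0.606, -0.161, 0.059], 0.34)]
top next1_mid []
top next2_mid [([0.677, 0.164, 0.146], 0.58)]
top rack [([0.555, -0.149, -0.0], 0.96), ([0.291, -0.173, 0.002], 0.85)]
top free_bay [([0.5, -0.145, 0.029], 0.85), ([0.239, -0.173, 0.023], 0.66), ([0.54, 0.186, 0.084], 0.19)]
top old_reject_mid [([0.604, -0.157, 0.058], 0.88)]
top terminal [([0.493, -0.012, -0.001], 0.51), ([0.509, -0.444, -0.003], 0.48), ([0.551, -0.151, -0.001], 0.22)]
top screwdriver [([0.557, 0.415, -0.006], 0.61)]
top meter [([0.511, -0.444, -0.005], 0.56)]
1.2
```

View pics/scene.png

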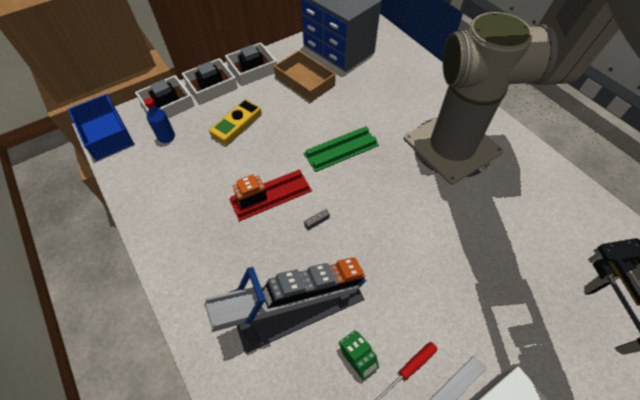

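View pics/top.png

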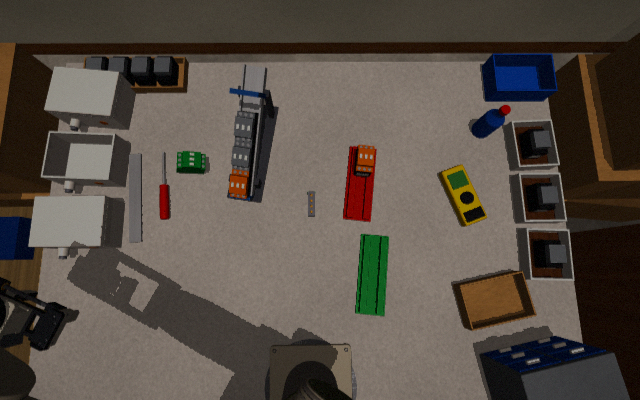

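Scene: orange jammed contactor at (348,270) next to two grey ones, red rack (270,193), with green decoys at (358,353) and (340,148). Top: jammed (238,185), chute running up to (252,75), red rack (360,185). Now the chute and rack axes from masks and depth.

```bash
python3 - <<'E'
from h import *
for c in("top","scene"):
    p=cv2.imread(f"pics/{c}.png");d=np.load(c+"_d.npy");P=cloud(c,d)
    hsv=cv2.cvtColor(p,cv2.COLOR_BGR2HSV);H,S,V=hsv[...,0],hsv[...,1],hsv[...,2]
    X=P[...,0];Y=P[...,1];Z=P[...,2];ok=d>0
    red=ok&((H<4)|(H>176))&(S>150)&(X>.4)&(X<.7)&(Y<-.05)&(Y>-.25)&(Z<.035)&(Z>.015)
    q=P[red]; 
    r=cv2.minAreaRect((q[:,:2]*1000).astype(np.float32));print(c,"rack",len(q),r,np.median(q[:,2]),"rails z",np.percentile(q[:,2],[10,50,90]))
    ch=ok&(X>.48)&(X<.9)&(Y>.1)&(Y<.25)&(Z>.045)
    q=P[ch];r=cv2.minAreaRect((q[:,:2]*1000).astype(np.float32));print("chute",len(q),r)
    # strips: y centre of points against x
    for x0 in np.arange(.5,.86,.04):
        k=q[(q[:,0]>x0)&(q[:,0]<x0+.04)]
        if len(k)>5: print(round(x0+.02,2),np.round(np.percentile(k[:,1],[3,50,97]),3),np.round(k[:,2].max(),3))
    o=ok&(H>4)&(H<18)&(S>150)&(X>.4)&(X<.75)&(Y>.1)&(Y<.26)
    q=P[o];print("orange",len(q),q.mean(0),q.min(0),q.max(0))
    o=ok&(H>4)&(H<18)&(S>150)&(X>.4)&(X<.75)&(Y<-.05)&(Y>-.26)
    q=P[o];print("oldrej",len(q),q.mean(0),q.min(0),q.max(0))
E
```

```text
top rack 645 ((552.0320434570312, -150.5921173095703), (64.5474853515625, 210.04684448242188), 83.00341033935547) 0.024489868441570955 rails z [0.02165372 0.02448987 0.0269311 ]
chute 3605 ((661.20458984375, 161.3936767578125), (84.41259765625, 333.65960693359375), 80.41478729248047)
0.52 [0.155 0.177 0.207] 0.123
0.56 [0.142 0.167 0.2  ] 0.143
0.6 [0.142 0.16  0.192] 0.157
0.64 [0.135 0.155 0.186] 0.182
0.68 [0.128 0.147 0.178] 0.19
0.72 [0.116 0.145 0.18 ] 0.24
0.76 [0.101 0.129 0.173] 0.195
0.8 [0.108 0.14  0.168] 0.193
0.84 [0.122 0.148 0.162] 0.195
orange 428 [0.53025282 0.18141569 0.11015699] [0.4952767  0.13823655 0.00382653] [0.66418792 0.23121178 0.14987286]
oldrej 400 [ 0.60051171 -0.15522969  0.08717358] [ 5.01808438e-01 -1.98807725e-01 -4.23951369e-04] [ 0.67036089 -0.13098677  0.10017719]
scene rack 727 ((558.2303466796875, -149.44309997558594), (64.61967468261719, 209.0599822998047), 82.94859313964844) 0.023173961702394292 rails z [0.0178788  0.02317396 0.02565782]
chute 6056 ((668.31982421875, 161.688720703125), (84.57974243164062, 337.5247802734375), 80.38467407226562)
0.52 [0.164 0.199 0.215] 0.12
0.56 [0.159 0.197 0.218] 0.14
0.6 [0.152 0.191 0.203] 0.157
0.64 [0.145 0.183 0.196] 0.177
0.68 [0.139 0.176 0.19 ] 0.189
0.72 [0.119 0.162 0.185] 0.238
0.76 [0.114 0.146 0.185] 0.232
0.8 [0.111 0.144 0.184] 0.192
0.84 [0.11  0.144 0.165] 0.195
orange 467 [0.53906323 0.18868572 0.11008914] [0.49983553 0.15752636 0.07385654] [0.63337317 0.2096526  0.12604353]
oldrej 420 [ 0.61217952 -0.14770092  0.08396327] [ 0.5604902  -0.18190172  0.01428754] [ 0.65082617 -0.12977779  0.09725991]
```

```bash
cat >> h.py <<'E'
PSI=-0.168
def goal_R(yaw,tilt,flip):
    u=np.array([np.cos(yaw),np.sin(yaw),0]);n=-np.sin(tilt)*u+np.array([0,0,np.cos(tilt)])
    v=np.cross(n,u)*(1 if flip else -1); z=-n
    return np.stack([np.cross(v,z),v,z],1)
def delta(pos,Rg):
    s=read_state();R=Ro.from_rotvec(s["orientation"])
    rv=(Ro.from_matrix(Rg)*R.inv()).as_rotvec()
    print("t",round(s["t"],2),"d cm",np.round((pos-s["tool_pos"])*100,2),"rv",np.round(rv,3),"|",round(np.linalg.norm(rv),3),"F",np.round(s["force"],1),"open",round(s["opening"],4))
T25=np.radians(25)
def n25(): return np.array([-np.sin(T25)*np.cos(PSI),-np.sin(T25)*np.sin(PSI),np.cos(T25)])
def u25(): return np.array([np.cos(T25)*np.cos(PSI),np.cos(T25)*np.sin(PSI),np.sin(T25)])
E
python3 - <<'E'
from h import *
print(Ro.from_rotvec(read_state()["orientation"]).as_matrix().round(2))
J=np.array([.544,.184,.082])
for f in(0,1): delta(J+n25()*.14,goal_R(PSI,T25,f))
print(n25(),u25())
m=camera_model("wrist");print(-np.array(m["R"]).T@m["t"]-read_state()["tool_pos"],m["R"])
E
```

```text
[[-0.91  0.4   0.  ]
 [ 0.4   0.91  0.  ]
 [-0.    0.   -1.  ]]
t 1.2 d cm [ 24.33 -35.5   -0.98] rv [ 0.606 -0.182 -2.83 ] | 2.9 F [-0.2 -0.6  0.1] open 0.0929
t 1.2 d cm [ 24.33 -35.5   -0.98] rv [-0.126 -0.419  0.244] | 0.501 F [-0.2 -0.6  0.1] open 0.0929
[-0.41666829  0.07066636  0.90630779] [ 0.89354802 -0.15154449  0.42261826]
[-0.06216799  0.02814863  0.16653713] [[ 4.04166305e-01  9.14685508e-01 -1.38708412e-04]
 [ 8.87364250e-01 -3.92057237e-01  2.42643382e-01]
 [ 2.21888004e-01 -9.81913640e-02 -9.70115545e-01]]
```

Request:
{"api": "apply_moves", "payload": {
  "commands": [3.04,-4.44,0.3,-0.016,-0.052,0.031,9.3,3.04,-4.44,0.3,-0.016,-0.052,0.031,9.3,3.04,-4.44,0.3,-0.016,-0.052,0.031,9.3,3.04,-4.44,0.3,-0.016,-0.052,0.031,9.3,3.04,-4.44,0.3,-0.016,-0.052,0.031,9.3,3.04,-4.44,0,-0.016,-0.052,0.031,9.3,3.04,-4.44,0,-0.016,-0.052,0.031,9.3,3.04,-4.44,0,-0.016,-0.052,0.031,9.3]
}}

```text
t: 2.2
tool_pos: [0.4908, 0.1856, 0.2353]
orientation: [0.201, 2.685, -0.056]
force: [0.1, 0.1, 0.2]
opening: 0.0929
```

```bash
python3 - <<'E'
from h import *
J=np.array([.544,.184,.082])
delta(J+n25()*.14,goal_R(PSI,T25,1))
p,d=read_camera("wrist");cv2.imwrite("pics/w1.png",p);np.save("w1_d.npy",d)
for n in("jammed_mid","seat","next1_mid","next2_mid"):
    print(n,[(np.round(w("wrist",r["point"]),3).tolist(),round(r["conf"],2)) for r in spot_point(n,"wrist")[:3]])
print((d>0).mean())
P=cloud("wrist",d);hsv=cv2.cvtColor(p,cv2.COLOR_BGR2HSV);H,S=hsv[...,0],hsv[...,1]
o=(d>0)&(H>4)&(H<18)&(S>150)
q=P[o];q=q[np.abs(q-np.median(q,0)).max(1)<.05];s=np.array([0.557,.179,.05])
L=(q-s)@np.stack([u25(),np.cross(n25(),u25()),n25()],1)
print(len(q),q.mean(0),np.percentile(L,[2,50,98],axis=0).round(4))
E
```

```text
t 2.2 d cm [-0.51  0.83 -2.64] rv [ 0.009  0.013 -0.017] | 0.023 F [0.1 0.1 0.2] open 0.0929
jammed_mid [([0.61, 0.327, 0.045], 0.61)]
seat []
next1_mid []
next2_mid []
0.9960703125
2407 [0.52323159 0.18500342 0.1100006 ] [[-0.036  -0.0189  0.0552]
 [-0.0117  0.0003  0.0709]
 [ 0.0304  0.0199  0.0724]]
```

View pics/w1.png

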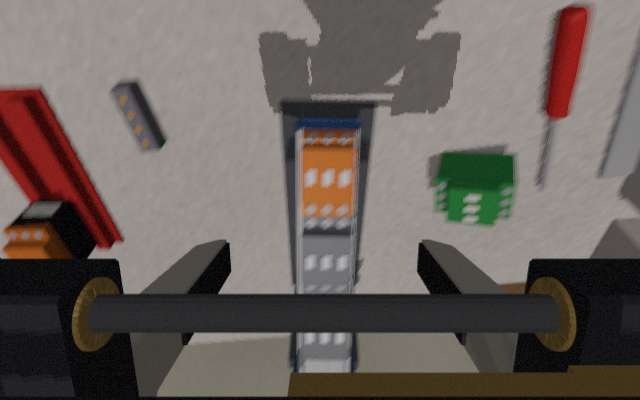

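```bash
python3 - <<'E'
from h import *
p=cv2.imread("pics/w1.png");d=np.load("w1_d.npy")
P=cloud("wrist",d);s=np.array([0.557,.179,.05])
L=(P-s)@np.stack([u25(),np.cross(n25(),u25()),n25()],1)
k=(d>0)&(L[...,2]>.066)&(L[...,2]<.076)&(abs(L[...,1])<.04)&(L[...,0]>-.06)&(L[...,0]<.2)
q=L[k]
h,e=np.histogram(q[:,0],np.arange(-.05,.2,.004));print(list(zip(e.round(3),h)))
for a,b in((-.03,.02),(.06,.1),(.13,.16)):
    r=q[(q[:,0]>a)&(q[:,0]<b)];
    if len(r)>20: print(a,np.percentile(r[:,1],[2,98]).round(4),np.median(r[:,2]).round(4))
# grasp goal
J=s+n25()*.035
print("J",J)
for h in(.14,.026): delta(s+n25()*h,goal_R(PSI,T25,1))
E
```

```text
[(np.float64(-0.05), np.int64(0)), (np.float64(-0.046), np.int64(0)), (np.float64(-0.042), np.int64(0)), (np.float64(-0.038), np.int64(0)), (np.float64(-0.034), np.int64(0)), (np.float64(-0.03), np.int64(165)), (np.float64(-0.026), np.int64(280)), (np.float64(-0.022), np.int64(277)), (np.float64(-0.018), np.int64(273)), (np.float64(-0.014), np.int64(267)), (np.float64(-0.01), np.int64(270)), (np.float64(-0.006), np.int64(263)), (np.float64(-0.002), np.int64(257)), (np.float64(0.002), np.int64(251)), (np.float64(0.006), np.int64(254)), (np.float64(0.01), np.int64(247)), (np.float64(0.014), np.int64(255)), (np.float64(0.018), np.int64(101)), (np.float64(0.022), np.int64(0)), (np.float64(0.026), np.int64(0)), (np.float64(0.03), np.int64(0)), (np.float64(0.034), np.int64(0)), (np.float64(0.038), np.int64(0)), (np.float64(0.042), np.int64(0)), (np.float64(0.046), np.int64(255)), (np.float64(0.05), np.int64(228)), (np.float64(0.054), np.int64(223)), (np.float64(0.058), np.int64(226)), (np.float64(0.062), np.int64(238)), (np.float64(0.066), np.int64(208)), (np.float64(0.07), np.int64(218)),
[... 698 characters left out ...]
float64(0.154), np.int64(180)), (np.float64(0.158), np.int64(170)), (np.float64(0.162), np.int64(179)), (np.float64(0.166), np.int64(139)), (np.float64(0.17), np.int64(2)), (np.float64(0.174), np.int64(0)), (np.float64(0.178), np.int64(0)), (np.float64(0.182), np.int64(0)), (np.float64(0.186), np.int64(0)), (np.float64(0.19), np.int64(0)), (np.float64(0.194), np.int64(0))]
-0.03 [-0.0189  0.024 ] 0.0711
0.06 [-0.0189  0.0239] 0.0709
0.13 [-0.0196  0.024 ] 0.0707
J [0.54241661 0.18147332 0.08172077]
t 2.45 d cm [ 0.88  0.19 -5.82] rv [ 0.008  0.01  -0.014] | 0.019 F [-1.5 -0.5 -0.1] open 0.0926
t 2.45 d cm [  5.63  -0.62 -16.15] rv [ 0.008  0.01  -0.014] | 0.019 F [-1.5 -0.5 -0.1] open 0.0926
```

Request:
{"api": "apply_moves", "payload": {
  "commands": [0.85,0.15,-4.3,0.004,0.005,-0.007,9.3,0.85,0.15,-4.3,0.004,0.005,-0.007,9.3,0,0,0,0,0,0,9.3]
}}

```text
t: 2.82
tool_pos: [0.5066, 0.1948, 0.1494]
orientation: [0.223, 2.697, -0.044]
force: [-1.0, -0.1, -0.1]
opening: 0.093
```

```bash
python3 - <<'E'
from h import *
s=np.array([.553,.182,.049])
for h in(.11,.024): delta(s+n25()*h,goal_R(PSI,T25,1))
E
```

```text
t 2.83 d cm [ 0.06 -0.5  -0.07] rv [-0.003  0.001 -0.004] | 0.005 F [-1.  -0.1 -0.1] open 0.093
t 2.83 d cm [ 3.64 -1.11 -7.86] rv [-0.003  0.001 -0.004] | 0.005 F [-1.  -0.1 -0.1] open 0.093
```

Request:
{"api": "apply_moves", "payload": {
  "commands": [0.9,-0.65,-1.9,0,0,0,9.3,0.9,-0.15,-2.0,0,0,0,9.3,0.9,-0.15,-2.0,0,0,0,9.3,0.9,-0.15,-1.95,0,0,0,9.3,0,0,0,0,0,0,9.3]
}}

```text
t: 3.45
tool_pos: [0.5469, 0.1915, 0.0809]
orientation: [0.212, 2.688, -0.035]
force: [0.6, -1.0, -0.7]
opening: 0.093
```

```bash
python3 - <<'E'
from h import *
s=np.array([.553,.182,.049])
for h in(.024,): delta(s+n25()*h,goal_R(PSI,T25,1))
E
```

```text
t 3.45 d cm [-0.39 -0.78 -1.02] rv [-0.007  0.011 -0.012] | 0.018 F [ 0.6 -1.  -0.7] open 0.093
```

Request:
{"api": "apply_moves", "payload": {
  "commands": [-0.4,-0.8,-1.0,-0.007,0.01,-0.012,9.3,0,0,0,0,0,0,9.3]
}}

```text
t: 3.7
tool_pos: [0.5437, 0.1846, 0.0738]
orientation: [0.226, 2.694, -0.048]
force: [-0.5, 0.4, -0.4]
opening: 0.0931
```

```bash
python3 - <<'E'
from h import *
s=np.array([.553,.182,.049])
for h in(.024,): delta(s+n25()*h,goal_R(PSI,T25,1))
E
```

```text
t 3.7 d cm [-0.07 -0.09 -0.31] rv [-0.001  0.003 -0.001] | 0.003 F [-0.5  0.4 -0.4] open 0.0931
```

Request:
{"api": "apply_moves", "payload": {
  "commands": [-0.07,-0.1,-0.2,0,0,0,4.0,0,0,0,0,0,0,4.0,0,0,0,0,0,0,4.0,0,0,0,0,0,0,4.0,0,0,0,0,0,0,4.0],
  "squeeze": 40
}}

```text
t: 4.32
tool_pos: [0.5436, 0.1839, 0.0738]
orientation: [0.226, 2.692, -0.047]
force: [-1.7, -5.5, 1.8]
opening: 0.0477
```

Request:
{"api": "apply_moves", "payload": {
  "commands": [0,0,0,0,0,0,4.0,0,0,0,0,0,0,4.0]
}}

```text
t: 4.58
tool_pos: [0.5435, 0.1834, 0.0737]
orientation: [0.226, 2.692, -0.048]
force: [0.1, 0.5, 1.0]
opening: 0.0446
```

Request:
{"api": "apply_moves", "payload": {
  "commands": [-0.12,0.02,0.27,0,0,0,4.0,0,0,0,0,0,0,4.0]
}}

```text
t: 4.82
tool_pos: [0.5426, 0.1835, 0.0756]
orientation: [0.226, 2.692, -0.048]
force: [2.9, -1.2, -0.7]
opening: 0.0447
```

```bash
cat >> h.py <<'E'
def feel(s0=np.array([.5435,.1834,.0737])):
    s=read_state();B=np.stack([u25(),np.cross(n25(),u25()),n25()],1)
    print("t",round(s["t"],2),"mm u,v,n",((s["tool_pos"]-s0)@B*1000).round(1),"F",(s["force"]@B).round(1),"tq",s["wrist_torque"].round(2),"rv",(Ro.from_matrix(goal_R(PSI,T25,1))*Ro.from_rotvec(s["orientation"]).inv()).as_rotvec().round(3))
E
python3 -c "
from h import *
feel()"
```

```text
t 4.83 mm u,v,n [-0.  -0.   2.1] F [ 2.5 -0.7 -1.9] tq [-0.05  0.03 -0.07] rv [-0.001  0.006 -0.001]
```

Request:
{"api": "apply_moves", "payload": {
  "commands": [0.22,-0.04,0.35,0,0,0,4.0,0.1,-0.02,0.27,0,0,0,4.0]
}}

```text
t: 5.08
tool_pos: [0.5424, 0.1834, 0.0758]
orientation: [0.226, 2.699, -0.047]
force: [22.5, 3.9, -27.8]
opening: 0.0446
```

```bash
python3 -c "
from h import *
feel()"
```

```text
t 5.08 mm u,v,n [-0.1 -0.2  2.4] F [  7.8   7.6 -34.2] tq [ 1.12 -1.78  0.59] rv [-0.003 -0.002 -0.002]
```

Request:
{"api": "apply_moves", "payload": {
  "commands": [0.04,-0.01,-0.09,0,0,0,4.0,0.18,-0.03,0.085,0,0,0,4.0,0.18,-0.03,0.085,0,0,0,4.0]
}}

```text
t: 5.45
tool_pos: [0.5435, 0.1829, 0.0742]
orientation: [0.226, 2.705, -0.048]
force: [-14.7, 3.2, 6.3]
opening: 0.0449
```

```bash
python3 -c "
from h import *
feel()"
```

```text
t 5.45 mm u,v,n [ 0.3 -0.5  0.4] F [-11.    0.7  12. ] tq [0.28 1.79 0.04] rv [-0.003 -0.008 -0.001]
```

Request:
{"api": "apply_moves", "payload": {
  "commands": [0.25,-0.03,0.22,0,0,0,4.0,0.22,-0.035,0.12,0,0,0,4.0]
}}

```text
t: 5.7
tool_pos: [0.5445, 0.1824, 0.075]
orientation: [0.227, 2.713, -0.049]
force: [-17.9, 2.8, 8.2]
opening: 0.045
```

```bash
python3 -c "
from h import *
feel()"
```

```text
t 5.7 mm u,v,n [ 1.6 -0.8  0.7] F [-13.   -0.2  15.1] tq [0.49 2.06 0.1 ] rv [-0.002 -0.016 -0.001]
```

Request:
{"api": "apply_moves", "payload": {
  "commands": [-0.04,0.02,0.11,0,-0.016,0,4.0,0.22,-0.02,0.18,0,-0.01,0,4.0]
}}

```text
t: 5.95
tool_pos: [0.5446, 0.1822, 0.0763]
orientation: [0.226, 2.69, -0.048]
force: [-2.8, -0.1, -7.0]
opening: 0.0447
```

```bash
python3 -c "
from h import *
feel()"
```

```text
t 5.95 mm u,v,n [ 2.3 -1.   1.8] F [-5.4 -0.5 -5.2] tq [0.28 1.41 0.02] rv [-0.001  0.007 -0.001]
```

Request:
{"api": "apply_moves", "payload": {
  "commands": [0.22,-0.02,0.13,0,0.003,0,4.0,0.22,-0.02,0.13,0,-0.003,0,4.0]
}}

```text
t: 6.2
tool_pos: [0.5473, 0.1814, 0.0773]
orientation: [0.226, 2.694, -0.049]
force: [-5.6, 1.9, -4.4]
opening: 0.0448
```

```bash
python3 -c "
from h import *
feel()"
```

```text
t 6.2 mm u,v,n [ 5.3 -1.3  1.6] F [-7.2  0.9 -1.5] tq [0.27 1.27 0.04] rv [-0.     0.003 -0.001]
```

Request:
{"api": "apply_moves", "payload": {
  "commands": [0.18,-0.01,0.15,0,0,0,4.0,0.18,-0.01,0.15,0,0,0,4.0]
}}

```text
t: 6.45
tool_pos: [0.5502, 0.1808, 0.0793]
orientation: [0.226, 2.696, -0.051]
force: [-2.2, -0.0, -6.8]
opening: 0.045
```

```bash
python3 -c "
from h import *
feel()"
```

```text
t 6.45 mm u,v,n [ 8.8 -1.5  2.1] F [-4.8 -0.4 -5.2] tq [ 0.21  1.23 -0.03] rv [ 0.     0.001 -0.001]
```

Request:
{"api": "apply_moves", "payload": {
  "commands": [-0.03,0.01,0.09,0,0,0,4.0]
}}

```text
t: 6.58
tool_pos: [0.5501, 0.1807, 0.0796]
orientation: [0.226, 2.696, -0.051]
force: [11.9, 1.6, -22.8]
opening: 0.0451
```

```bash
python3 -c "
from h import *
feel()"
```

```text
t 6.58 mm u,v,n [ 8.8 -1.5  2.4] F [  0.8   3.6 -25.5] tq [ 0.76 -0.19  0.33] rv [ 0.     0.001 -0.001]
```

Request:
{"api": "apply_moves", "payload": {
  "commands": [0.13,-0.01,0.12,0,0,0,4.0]
}}

```text
t: 6.7
tool_pos: [0.5505, 0.1806, 0.0796]
orientation: [0.226, 2.698, -0.051]
force: [-4.5, 3.3, -10.5]
opening: 0.045
```

```bash
python3 -c "
from h import *
feel()"
```

```text
t 6.7 mm u,v,n [ 9.2 -1.6  2.2] F [-8.9  2.5 -7.4] tq [0.69 1.79 0.15] rv [ 0.    -0.001 -0.   ]
```

Request:
{"api": "apply_moves", "payload": {
  "commands": [0.13,-0.01,0.12,0,0,0,4.0]
}}

```text
t: 6.82
tool_pos: [0.5507, 0.1804, 0.0797]
orientation: [0.227, 2.7, -0.051]
force: [-5.7, 2.8, -9.5]
opening: 0.0451
```

```bash
python3 -c "
from h import *
feel()"
```

```text
t 6.83 mm u,v,n [ 9.4 -1.7  2.2] F [-9.5  1.8 -6.1] tq [0.57 1.68 0.19] rv [ 0.001 -0.003 -0.   ]
```

Request:
{"api": "apply_moves", "payload": {
  "commands": [0.19,-0.01,0.12,0,-0.003,0,4.0,0.05,0.0,0.12,0,0,0,4.0]
}}

```text
t: 7.08
tool_pos: [0.5519, 0.1801, 0.0805]
orientation: [0.227, 2.7, -0.052]
force: [5.7, 2.5, -21.7]
opening: 0.0447
```

```bash
python3 -c "
from h import *
feel()"
```

```text
t 7.08 mm u,v,n [10.9 -1.9  2.4] F [ -4.5   3.4 -21.8] tq [1.04 0.82 0.37] rv [ 0.001 -0.003 -0.   ]
```

Request:
{"api": "apply_moves", "payload": {
  "commands": [0.19,-0.01,0.12,0,-0.001,0,4.0,0.05,0.0,0.12,0,0,0,4.0]
}}

```text
t: 7.32
tool_pos: [0.5528, 0.1796, 0.081]
orientation: [0.227, 2.703, -0.054]
force: [5.4, 3.4, -22.6]
opening: 0.0447
```

```bash
python3 -c "
from h import *
feel()"
```

```text
t 7.33 mm u,v,n [12.  -2.1  2.5] F [ -5.3   4.2 -22.5] tq [1.08 0.93 0.37] rv [ 0.002 -0.006  0.   ]
```

Request:
{"api": "apply_moves", "payload": {
  "commands": [0.19,-0.01,0.12,0,-0.001,0,4.0,0.05,0.0,0.12,0,0,0,4.0]
}}

```text
t: 7.58
tool_pos: [0.5538, 0.1792, 0.0817]
orientation: [0.227, 2.705, -0.055]
force: [6.7, 3.1, -22.8]
opening: 0.0448
```

```bash
python3 -c "
from h import *
feel()"
```

```text
t 7.58 mm u,v,n [13.2 -2.4  2.7] F [ -4.2   4.1 -23.3] tq [1.   1.09 0.45] rv [ 0.003 -0.009  0.   ]
```

Request:
{"api": "apply_moves", "payload": {
  "commands": [0.19,0.06,0.09,-0.003,-0.009,0,4.0,0.06,0.06,0.1,0,-0.003,0,4.0],
  "squeeze": 50
}}

```text
t: 7.82
tool_pos: [0.5572, 0.1801, 0.0849]
orientation: [0.226, 2.69, -0.058]
force: [-2.7, 0.1, -5.5]
opening: 0.0447
```

```bash
python3 -c "
from h import *
feel()"
```

```text
t 7.83 mm u,v,n [17.5 -1.   4.2] F [-4.8 -0.4 -3.8] tq [ 0.23  1.4  -0.06] rv [0.006 0.006 0.001]
```

Request:
{"api": "apply_moves", "payload": {
  "commands": [0.19,0.04,0.1,0,-0.003,0,4.0,0.05,0.03,0.1,0,-0.003,0,4.0]
}}

```text
t: 8.07
tool_pos: [0.5583, 0.1805, 0.0867]
orientation: [0.227, 2.687, -0.059]
force: [-6.1, 1.4, -12.6]
opening: 0.0447
```

```bash
python3 -c "
from h import *
feel()"
```

```text
t 8.07 mm u,v,n [19.1 -0.3  5.4] F [-11.    0.3  -8.8] tq [ 0.46  2.74 -0.02] rv [0.007 0.009 0.002]
```

Request:
{"api": "apply_moves", "payload": {
  "commands": [0.19,0.03,0.1,0,-0.003,0,4.0,0.05,0.02,0.1,0,-0.003,0,4.0]
}}

```text
t: 8.32
tool_pos: [0.558, 0.1807, 0.0871]
orientation: [0.228, 2.687, -0.061]
force: [-6.5, 1.3, -10.5]
opening: 0.0451
```

```bash
python3 -c "
from h import *
feel()"
```

```text
t 8.32 mm u,v,n [19.  -0.3  5.9] F [-10.4   0.2  -6.7] tq [ 0.35  2.33 -0.01] rv [0.008 0.009 0.003]
```

Request:
{"api": "apply_moves", "payload": {
  "commands": [-0.16,0.02,0.25,0.004,0.004,0,4.0,-0.12,0.02,0.3,0,0.003,0,4.0]
}}

```text
t: 8.57
tool_pos: [0.5559, 0.1814, 0.0943]
orientation: [0.229, 2.692, -0.055]
force: [-3.5, -0.7, -6.6]
opening: 0.0448
```

```bash
python3 -c "
from h import *
feel()"
```

```text
t 8.57 mm u,v,n [20.   0.1 13.3] F [-5.8 -1.3 -4.6] tq [-0.02  1.39 -0.13] rv [0.004 0.004 0.002]
```

Request:
{"api": "apply_moves", "payload": {
  "commands": [-0.12,0.02,0.27,0.003,0.003,0,4.0,-0.12,0.02,0.27,0,0.003,0,4.0]
}}

```text
t: 8.82
tool_pos: [0.5551, 0.1821, 0.1024]
orientation: [0.23, 2.695, -0.05]
force: [-2.7, 1.3, -6.1]
opening: 0.0445
```

```bash
python3 -c "
from h import *
feel()"
```

```text
t 8.82 mm u,v,n [22.7  0.7 21.1] F [-5.2  0.8 -4.3] tq [ 0.23  1.36 -0.04] rv [-0.     0.002  0.002]
```

Request:
{"api": "apply_moves", "payload": {
  "commands": [-0.9,0.1,1.8,0,0,0,4.0,-1.8,0.28,3.6,0,0,0,4.0,-1.8,0.28,3.6,0,0,0,4.0,-1.2,0.2,3.6,0,0,0,4.0,-0.5,0.1,3.0,0,0,0,4.0,0,0,0,0,0,0,4.0]
}}

```text
t: 9.57
tool_pos: [0.4993, 0.1939, 0.2776]
orientation: [0.231, 2.669, -0.034]
force: [-0.3, -0.2, -3.0]
opening: 0.0448
```

```bash
python3 - <<'E'
from h import *
feel()
p,d=read_camera("scene");cv2.imwrite("pics/s2.png",cv2.resize(p[180:400,150:470],None,fx=2,fy=2))
p2,d2=read_camera("wrist");cv2.imwrite("pics/w2.png",p2)
np.save("w2d.npy",d2)
for n in("free_bay","rack","old_reject_mid"):
  for c in ("wrist",): print(n,[(np.round(w(c,r["point"]),3).tolist(),round(r["conf"],2)) for r in spot_point(n,c)[:3]])
E
```

```text
t 9.57 mm u,v,n [ 45.1   3.  204. ] F [-1.5 -0.3 -2.6] tq [0.07 0.43 0.01] rv [-0.01   0.029  0.001]
free_bay [([0.494, -0.146, 0.019], 0.65)]
rack [([0.548, -0.15, -0.004], 0.8)]
old_reject_mid [([0.606, -0.157, 0.052], 0.57)]
```

View pics/s2.png

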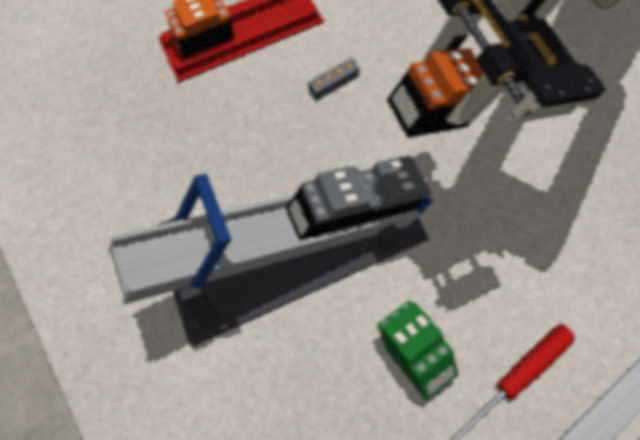

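Contactor lifted at (440,80); both greys slid down to the stop at (420,205). Check the in-hand pose.

```bash
python3 - <<'E'
from h import *
p=cv2.imread("pics/w2.png");d=np.load("w2d.npy");P=cloud("wrist",d);s=read_state()
R=Ro.from_rotvec(s["orientation"]).as_matrix();L=(P-s["tool_pos"])@R
hsv=cv2.cvtColor(p,cv2.COLOR_BGR2HSV);H,S=hsv[...,0],hsv[...,1]
o=(d>0)&(abs(L)[...,:].max(-1)<.08)&(H>4)&(H<18)&(S>150)
q=L[o];print(len(q));print(np.percentile(q,[1,10,50,90,99],axis=0).round(4))
# top face plane fit
t=q[np.abs(q[:,2]-np.percentile(q[:,2],10))<.006]
A=np.c_[t[:,:2],np.ones(len(t))];c=np.linalg.lstsq(A,t[:,2],rcond=None)[0];print("plane",c,len(t),t.min(0),t.max(0))
E
```

```text
13093
[[-0.0373 -0.021  -0.0445]
 [-0.0206 -0.0173 -0.0438]
 [ 0.0164  0.001  -0.0428]
 [ 0.0338  0.019  -0.028 ]
 [ 0.0369  0.0226 -0.0215]]
plane [ 0.00702796 -0.0001859  -0.04309454] 8772 [-0.02533746 -0.02191153 -0.04526502] [ 0.0237885   0.02390031 -0.03783935]
```

View pics/w2.png

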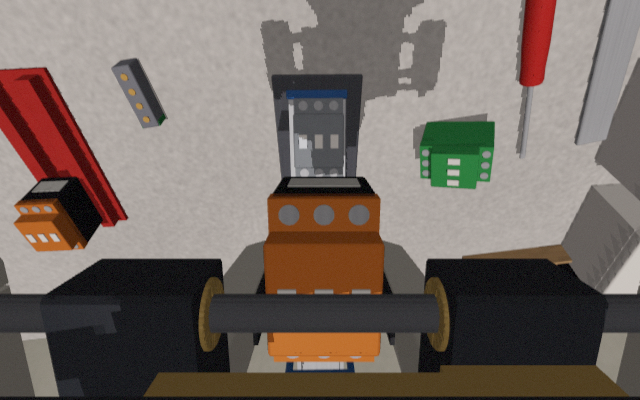

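```bash
python3 - <<'E'
from h import *
delta(np.array([.502,-.145,.17]),goal_R(-.122,0,1))
E
```

```text
t 9.82 d cm [  0.57 -33.73  -9.93] rv [0.059 0.448 0.049] | 0.454 F [ 0.7  0.2 -3.9] open 0.0444
```

Request:
{"api": "apply_moves", "payload": {
  "commands": [0.07,-2.5,0,0.008,0.056,0.006,4.0,0.07,-5,0,0.008,0.056,0.006,4.0,0.07,-5,-1,0.008,0.056,0.006,4.0,0.07,-5,-1,0.008,0.056,0.006,4.0,0.07,-5,-1.5,0.008,0.056,0.006,4.0,0.07,-5,-1.5,0.008,0.056,0.006,4.0,0.07,-4,-1.5,0.008,0.056,0.006,4.0,0.07,-2,-1,0.008,0.056,0.006,4.0]
}}

```text
t: 10.82
tool_pos: [0.4963, -0.1533, 0.179]
orientation: [-0.187, -3.109, -0.013]
force: [0.7, 0.4, -2.9]
opening: 0.0451
```

```bash
python3 - <<'E'
from h import *
p,d=read_camera("wrist");cv2.imwrite("pics/w3.png",p);np.save("w3d.npy",d)
delta(np.array([.502,-.145,.17]),goal_R(-.122,0,1))
P=cloud("wrist",d);s=read_state()
for n in("free_bay","rack","old_reject_mid"): print(n,[(np.round(w("wrist",r["point"]),3).tolist(),round(r["conf"],2)) for r in spot_point(n,"wrist")[:3]])
hsv=cv2.cvtColor(p,cv2.COLOR_BGR2HSV);H,S=hsv[...,0],hsv[...,1]
red=(d>0)&((H<4)|(H>176))&(S>150)&(P[...,2]<.03)&(P[...,2]>.019)&(P[...,0]>.4)
q=P[red];print(len(q),np.median(q[:,2]))
r=cv2.minAreaRect((q[:,:2]*1000).astype(np.float32));print(r)
a=-.122
x=q[:,:2]@[np.cos(a),np.sin(a)];y=q[:,:2]@[-np.sin(a),np.cos(a)]
for x0 in np.arange(.4,.72,.025):
    k=y[(x>x0)&(x<x0+.025)]
    if len(k)>20:
        ks=np.sort(k);g=np.argmax(np.diff(ks));print(round(x0+.0125,3),len(k),"edges",np.percentile(k,[1,99]).round(4),"gap",ks[g:g+2].round(4))
print("xmin/max",np.percentile(x,[.5,99.5]),"bay xy in rack axes",np.array([.502,-.145])@np.array([[np.cos(a),-np.sin(a)],[np.sin(a),np.cos(a)]]))
E
```

```text
t 10.88 d cm [ 0.63  0.98 -0.68] rv [-0.01  -0.032 -0.001] | 0.033 F [-6.2 -0.6 -4. ] open 0.0444
free_bay []
rack [([0.508, -0.442, -0.001], 0.18)]
old_reject_mid []
1228 0.02229724263397135
((463.88189697265625, -140.21484375), (64.01456451416016, 34.244503021240234), 82.49381256103516)
0.463 647 edges [-0.1145 -0.051 ] gap [-0.0983 -0.0678]
0.488 581 edges [-0.1146 -0.0512] gap [-0.0983 -0.0677]
xmin/max [0.46065157 0.49184744] bay xy in rack axes [ 0.5159149  -0.08283006]
```

View pics/w3.png

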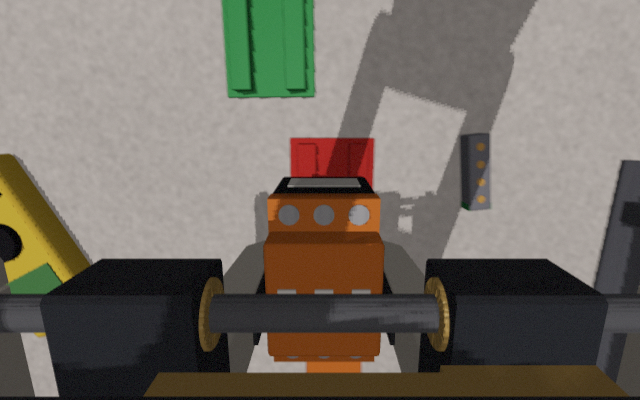

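Request:
{"api": "apply_moves", "payload": {
  "commands": [0.3,0.4,-2.0,-0.005,-0.016,0,4.0,0.3,0.3,-3.0,-0.005,-0.016,0,4.0,0,0.1,-3.0,0,0,0,4.0,0,0,0,0,0,0,4.0]
}}

```text
t: 11.52
tool_pos: [0.504, -0.1392, 0.0999]
orientation: [0.18, 3.121, -0.001]
force: [0.1, -0.7, -3.2]
opening: 0.0447
```

```bash
python3 - <<'E'
from h import *
delta(np.array([.5025,-.146,.051]),goal_R(-.122,0,1))
E
```

```text
t 11.53 d cm [-0.15 -0.68 -4.89] rv [ 0.001  0.016 -0.007] | 0.017 F [ 0.1 -0.7 -3.2] open 0.0447
```

Request:
{"api": "apply_moves", "payload": {
  "commands": [-0.15,-0.6,-1.5,0,0.012,-0.006,4.0,0,0,0,0,0,0,4.0,0,0,0,0,0,0,4.0]
}}

```text
t: 11.9
tool_pos: [0.5048, -0.1457, 0.0878]
orientation: [0.189, 3.127, -0.005]
force: [0.2, -0.2, -3.5]
opening: 0.0446
```

```bash
python3 - <<'E'
from h import *
delta(np.array([.5025,-.146,.051]),goal_R(-.122,0,1))
E
```

```text
t 11.9 d cm [-0.23 -0.03 -3.68] rv [ 0.004  0.008 -0.002] | 0.009 F [ 0.2 -0.2 -3.5] open 0.0446
```

Request:
{"api": "apply_moves", "payload": {
  "commands": [-0.15,-0.03,-0.7,0.004,0.008,-0.002,4.0,-0.08,0,-0.7,0,0,0,4.0,0,0,-0.6,0,0,0,4.0,0,0,-0.4,0,0,0,4.0,0,0,-0.2,0,0,0,4.0,0,0,0,0,0,0,4.0]
}}

```text
t: 12.65
tool_pos: [0.5028, -0.1464, 0.0608]
orientation: [0.193, 3.135, 0.001]
force: [0.7, -0.3, -4.0]
opening: 0.0446
```

```bash
python3 - <<'E'
from h import *
delta(np.array([.5025,-.146,.051]),goal_R(-.122,0,1))
E
```

```text
t 12.65 d cm [-0.03  0.04 -0.98] rv [-0.     0.001  0.001] | 0.001 F [ 0.7 -0.3 -4. ] open 0.0446
```

Request:
{"api": "apply_moves", "payload": {
  "commands": [-0.03,0.03,-0.4,0,0,0,4.0,0,0,-0.25,0,0,0,4.0,0,0,-0.15,0,0,0,4.0,0,0,-0.1,0,0,0,4.0]
}}

```text
t: 13.15
tool_pos: [0.5029, -0.1462, 0.0517]
orientation: [0.193, 3.134, 0.0]
force: [-0.5, 0.7, -3.5]
opening: 0.0443
```

Request:
{"api": "apply_moves", "payload": {
  "commands": [0,0,-0.1,0,0,0,4.0]
}}

```text
t: 13.28
tool_pos: [0.5029, -0.1462, 0.0515]
orientation: [0.193, 3.134, 0.0]
force: [-8.4, 3.8, 12.7]
opening: 0.0448
```

Request:
{"api": "apply_moves", "payload": {
  "commands": [0,0,-0.1,0,0,0,4.0]
}}

```text
t: 13.4
tool_pos: [0.5031, -0.1462, 0.0515]
orientation: [0.193, 3.134, -0.0]
force: [-4.8, 2.1, 7.7]
opening: 0.0448
```

Seated at the expected height. Release and retreat.

Request:
{"api": "apply_moves", "payload": {
  "commands": [0,0,0,0,0,0,5.0,0,0,0,0,0,0,7.0,0,0,0,0,0,0,7.5,0,0,0,0,0,0,7.5],
  "squeeze": 20
}}

```text
t: 13.9
tool_pos: [0.5046, -0.1468, 0.0528]
orientation: [0.193, 3.131, -0.002]
force: [0.5, -0.7, -0.6]
opening: 0.0735
```

Request:
{"api": "apply_moves", "payload": {
  "commands": [0,0,1.0,0,0,0,7.5,0,0,2,0,0,0,7.5,0,0,3,0,0,0,7.5,0,0,4,0,0,0,7.5,0,0,5,0,0,0,7.5,-3,0,4,0,0,0,7.5,-4,0,0,0,0,0,7.5,0,0,0,0,0,0,7.5]
}}

```text
t: 14.9
tool_pos: [0.4317, -0.1463, 0.2536]
orientation: [0.192, 3.128, -0.004]
force: [-0.3, -0.7, -0.2]
opening: 0.0751
```

```bash
python3 - <<'E'
from h import *
ims=[]
for c in("scene","top"):
    p,d=read_camera(c);P=cloud(c,d)
    for n in("jammed_mid","next1_mid","next2_mid","old_reject_mid","terminal","screwdriver","meter"):
        print(c,n,[(np.round(w(c,r["point"]),3).tolist(),round(r["conf"],2)) for r in spot_point(n,c)[:3]])
    ims.append(cv2.resize(p[130:330,180:420] if c=="scene" else p[60:260,190:430],None,fx=1.6,fy=1.6))
    o=(d>0)&(abs(P[...,0]-.503)<.05)&(abs(P[...,1]+.145)<.05)&(P[...,2]>.088)&(P[...,2]<.1)
    q=P[o];A=np.c_[q[:,:2]-q[:,:2].mean(0),np.ones(len(q))];print(len(q),"top plane",np.linalg.lstsq(A,q[:,2],rcond=None)[0].round(3),q.mean(0).round(4),cv2.minAreaRect((q[:,:2]*1000).astype(np.float32)))
cv2.imwrite("pics/end.png",np.hstack(ims));s=read_state();print(s["t"],s["tool_pos"],s["force"])
E
```

```text
scene jammed_mid [([0.503, -0.146, 0.059], 0.68), ([0.61, 0.327, 0.043], 0.66), ([0.52, -0.446, -0.001], 0.53)]
scene next1_mid [([0.547, 0.181, 0.082], 0.85)]
scene next2_mid [([0.612, 0.173, 0.114], 0.85)]
scene old_reject_mid [([0.612, -0.157, 0.06], 0.81)]
scene terminal [([0.497, -0.007, -0.004], 0.85)]
scene screwdriver []
scene meter [([0.517, -0.445, 0.001], 0.69)]
267 top plane [-0.012 -0.018  0.094] [ 0.5094 -0.1453  0.0937] ((508.2005310058594, -147.75242614746094), (47.92729568481445, 47.870582580566406), 83.15877532958984)
top jammed_mid [([0.605, 0.331, 0.051], 0.63)]
top next1_mid [([0.54, 0.182, 0.083], 0.96)]
top next2_mid [([0.611, 0.171, 0.113], 0.62)]
top old_reject_mid [([0.607, -0.157, 0.061], 0.74), ([0.49, -0.011, -0.001], 0.61), ([0.558, 0.176, 0.05], 0.46)]
top terminal [([0.49, -0.01, -0.0], 0.59)]
top screwdriver [([0.559, 0.415, -0.004], 0.65)]
top meter [([0.609, 0.173, 0.116], 0.68)]
0 top plane [0. 0. 0.] [nan nan nan] ((0.0, 0.0), (0.0, 0.0), 0.0)
15.7 [ 0.43298053 -0.14626667  0.25223951] [0.12084037 0.13309667 0.43375864]<stdin>:9: RuntimeWarning: Mean of empty slice.
  ret = um.true_divide(
```

View pics/end.png

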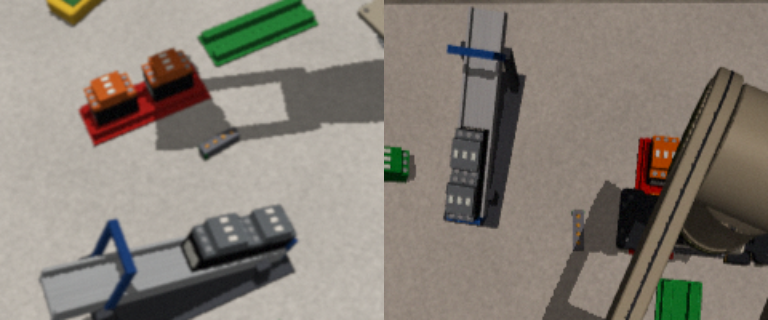

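Contactor stands in the near bay at (168,75), beside the old reject; both greys rest at the stop. Nothing is touching the robot.

```bash
python3 -c "
from h import *
print(close_job())"
```

```text
the job is handed in; nothing more can be done
None
```

The orange-topped contactor is out of the chute and standing upright in the free near bay of the red rack, and the job is handed in at about 15.7 s of the 61 s allowed. No verdict came back.

**Getting it free:** I gripped it square to the slope and slid it up while pulling lightly. Tool force peaked at about 36 N in the readings taken between moves, against the 80 N limit. The foot came free about 17–19 mm up-slope, and I lifted it straight out.

**Placing it:** I lowered it until it touched at the expected height, with about 16 N at the tool, then let go and backed off.

**Last checks:**
- **Contactor:** it stands at (0.503, −0.146, 0.059), on the bay estimate of about (0.502, −0.145). The top is level to about 0.02 rad and the yaw matches the rack's. This rests on the scene camera alone, because the arm blocked the top view.
- **Grey contactors:** the first is at the end stop and the second right behind it, with centres about 78 mm apart. I saw them at rest in the picture but did not measure their speed.
- **Bystanders:** the terminal block, screwdriver, meter and earlier reject all read within about 6 mm of where they started. The screwdriver was found only in the top view and the meter only in the scene view.
- **Disagreement:** the two fixed cameras differ by about 6 mm along x for the rack, well inside the 20 mm allowed.

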